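Take the support bar off the wet-stone grinder

ROBOT

A 7-joint arm with a two-finger parallel gripper is mounted at the origin on a cart in front of the work surface, level with it; the furniture and walls round the work are solid. World frame = base frame: x ahead of the robot, y to its left, z up, the work surface at z = 0. Lengths are in m, angles in rad, forces in N, time in s.
With the tool pointing down it reaches from about 0.4 to 0.925 m from the base axis. Payload 4.1 kg.
Tool frame: the origin (TCP) lies midway between the tips of the shut fingers; the grasp point (between the pads) lies 19 mm behind it; z points along the fingers, y is the direction in which the jaws open and shut (so a half turn about z gives the same grasp; the last joint's range is limited). The gripper opens to 85 mm and grips with 20 to 120 N. Pads are 22 mm wide; open, the fingers measure 114 mm over their backs; the gripper's body (76 mm by 85 mm) begins 54 mm behind the grasp point. The pads swing forward as they close: fully open they stand 13 mm farther back than shut.
Start: joints at [1.165, 0.398, 0.045, 1.537, -0.019, 1.207, -0.051], TCP at [0.196, -0.62, 0.231] pointing down, gripper open.
Joint ranges: [-2.82, 2.82], [-0.49, 2.23], [-1.37, 1.46], [0, 2.46], [-1.36, 4.5], [0.23, 2], [-2.94, 2.94]. Speed limits (rad/s): [2.57, 2.57, 3.14, 3.14, 3.14, 3.14, 3.14].

INTERFACE

Orientations are given as a rotation vector (axis times angle).
In Python, from workcell import manip gives the robot as it stands.
- The arm moves only by the tool carry_out, never from a script. Its argument "moves" is a list of rows, each a list of 5 numbers: the finger opening in m, from 0 to 0.0854, then the shift along the world's x, y, z in m, then the turn about the world's z in degrees. In form: [[fingers, dx, dy, dz, yaw], ...]. A call has 1 to 20 rows; each row is the pose to reach, as a shift and turn from the pose commanded when the call began; what a row does not reach only later rows make up. A row lasts 1/10 s, in which the tool goes at most 50 mm and 8.59 degrees, less where a joint would pass 70% of its speed; a pose out of reach is approached as far as the arm can. A call with a gripper value outside its range is refused whole. The fingers move at their own pace and stop on an object; "force" is the grip in N (left out, the last holds). Time passes only in rows, so rows that repeat a pose let the fingers close. It gives the time, the measured TCP pose, the force and the opening at its end, in the units of the state.
- manip.get_obs(): the state, without advancing time (a new reading comes with each control period).
- manip.capture(name): name is "scene" or "side" or "wrist"; returns the picture (384x512x3 uint8, red, green, blue); there is no depth.
- manip.get_calibration(name): a dict with "fx", "fy", "cx", "cy" (pixels), "view" (4x4, takes a point from world to camera coordinates); the wrist camera has in their place "T_tool_cam" (4x4, takes a point from camera to tool coordinates, whose origin is the TCP and whose axes are the flange's). Camera axes: x right, y down, z forward; pixel columns grow to the right and rows downward; lengths in m; the calibration is good to about 2 mm. A picture is of the moment at which its call begins: read the wrist's pose just before it. get_calibration takes no time and is no camera call.
- manip.job_done(): hands the job in, once; it reports no verdict.
The state is a dict: "time_s": time; "joint_positions": joint angles; "qvel": joint speeds; "joint_torque": joint torques, N m; "tool_pos": TCP position; "orientation": TCP orientation; "wrist_force": force on the tool from outside, world axes, zero at the start; "moment": the same for the moment, N m; "grip_width": opening from 0.0 (shut) to 1.0 (fully open).
Only numpy, scipy, OpenCV 4.12 (cv2) and the standard library are available. Lean on these libraries where they do the work, as an engineer would, in place of code of your own. Each camera call takes 0.05 s, during which the arm holds its last target.

TASK

The grinder's stone is due to be changed, so its support bar has to come off. Swing the red-knobbed keeper aside so that its hook clears the bar's collar, draw the bar straight out of its inclined socket without wrenching it, and lay it flat inside the parts tray; set it down rather than dropping it, and leave the things lying round about where they are.

Things in the scene. Friction and masses are not known exactly. Their poses are not given: they have to be found in the camera images.
- socket_mouth (a point): Centre of the open end of the grinder's socket, a fixed steel tube (34 mm outside, 22 mm bore, 70 mm deep) rising 30 degrees above level from the grinder's sloped front. -x points out of the mouth along the bore, z is square to the bore (up and back over the grinder), y is level, toward the stone's side. Nothing of the grinder lies in front of the mouth but the keeper and its pin.
- bar_grip (a point): Point on the axis of the leg of the T-shaped steel bar in the socket, mid-way along the bare leg that can be gripped (48 mm long, 20 mm across; 1 mm play all round in the bore), 68 mm outward of the mouth when home. -x runs along the leg toward the crossbar, y along the crossbar (it may turn a little in the bore). 64 mm of leg stand in the socket.
- bar_inner_end (a point): Inner end of the bar's leg, on its axis, 132 mm inward (+x) of bar_grip.
- bar_crossbar (a point): Middle of the bar's crossbar, 42 mm outward (-x) of bar_grip. The crossbar is 14 mm thick and 116 mm long over its black end buttons (34 mm across); a block 28 mm across joins it to the leg and begins 30 mm outward of bar_grip.
- keeper (a joint): Angle of the keeper, a steel swing latch: near 0 its hook hangs beside and under the leg, 16 to 25 mm outward of the mouth, and blocks the collar; it turns about a pin parallel to the bore, 1.4 at most, and stays where it is left (about 1.3 N at 45 mm from the pin moves it). From 0.6 on the hook is well clear. As it grows the knob swings toward -y of socket_mouth, the hook toward +y.
- keeper_pivot (a point): Point on the keeper's pin in the middle of its 9 mm plate, 32 mm above the bore's axis (along z of socket_mouth) and 20.5 mm outward of the mouth.
- keeper_knob (a point): Centre of the keeper's red ball (20 mm across), at the end of a straight 9 mm round lever, 56 mm from keeper_pivot. At joint 0 the lever points along +z of socket_mouth.
- tray_floor (a point): Middle of the inner floor of the open blue-grey parts tray, 4 mm above the bench; inside 242 mm (its x) by 172 mm (its y), the rim 26 mm above the floor, walls 4 mm. Loose, 1.4 kg. The bar fits in with its leg along x, the crossbar toward either end.
- support_bar: The bar itself, same origin and axes as bar_grip. 0.24 to 0.42 kg, balanced about 1 cm inward (+x) of the origin. Its collar (36 mm across, 13 mm thick) rests against the mouth, 54.5 to 67.5 mm inward of the origin. Laid on a flat surface it rests on the collar and the crossbar's two end buttons, the leg's axis about 17 mm above the surface.
- parts_tray: The parts tray, origin under its middle at the bench top, axes as tray_floor.
- grinder: Grey wet-stone grinder, fixed to the bench, with its socket and keeper: foot 235 x 190 mm, stone wheel 170 mm across on the +y side, highest point but for the keeper 201 mm above the bench. Origin under the middle of its foot at the bench top, front and socket toward -x.
- parts_cup: Bystander: small light-grey tin cup, 65 mm across, 56 mm high, standing; origin under its middle.
- tape_roll: Bystander: roll of tan masking tape lying flat, 54 mm across, 25 mm high; origin under its middle.
- whetstone_red: Bystander: red-brown whetstone 60 x 180 x 24 mm lying flat, long in its y; origin under its middle.
- bench_brush: Bystander: small wooden brush, bristles down, 31 x 129 x 34 mm, long in its y; origin under its middle.

How it is judged:
By the outcome, as a careful person would: the job done as asked, in the order asked, and still so for the second after the job is handed in, with the robot touching nothing.
It also fails if it takes over 64 s, if anything falls off the work surface, if the arm or the gripper's body presses on something with over 40 N, if the wrist force passes 120 N, or if a joint passes its speed limit or range.

## Working session

There is one attempt and no reset: what is moved stays moved. The work goes in short steps, Python scripts to look and compute and a tool call to move; the robot and the scene stay as the last step left them, time stands still between calls to the robot, and variables do not carry over. Pictures are saved under pics/ and viewed, and the job is handed in when it is done.

Besides the shell and the picture viewer there is one more tool, called after "Request:" as name(argument=value, ...) on one line, values as JSON. carry_out: Moves the arm, as the interface text tells. Its arguments: {"type":"object","properties":{"moves":{"type":"array"},"force":{"type":"number"}},"required":["moves"]}

```bash
ls; mkdir -p pics
python3 - <<'E'
from workcell import manip
import cv2,numpy as np
np.set_printoptions(precision=4,suppress=True)
o=manip.get_obs()
for k in o: print(k,np.array(o[k]))
for n in ["scene","side","wrist"]:
    im=manip.capture(n); cv2.imwrite(f"pics/{n}0.png",im[:,:,::-1])
    c=manip.get_calibration(n)
    for k in c: print(n,k,np.array(c[k]))
E
```

```text
pics
time_s 0.0
joint_positions [ 1.165   0.3992  0.0451  1.5379 -0.0187  1.2069 -0.0507]
qvel [ 0.0001  0.0004  0.0001 -0.0008 -0.001  -0.0022 -0.0002]
joint_torque [  0.0003 -47.5127   1.3646 -25.422    0.0114   0.0094   0.    ]
tool_pos [ 0.1961 -0.619   0.2303]
orientation [-3.1028 -0.4798  0.0007]
wrist_force [ 0.3142 -0.7721  0.5059]
moment [ 0.003  -0.0167 -0.0307]
grip_width 1.0028478520303814
scene fx 430.1062418261722
scene fy 430.1062418261722
scene cx 253.9627859638779
scene cy 191.63433316022986
scene view [[-0.8088 -0.5881 -0.0063  0.4314]
 [-0.2946  0.4144 -0.8611  0.3102]
 [ 0.509  -0.6946 -0.5084  1.0162]
 [ 0.      0.      0.      1.    ]]
side fx 380.35747607394404
side fy 380.35747607394404
side cx 253.7386657397195
side cy 191.5793728352763
side view [[ 0.9704 -0.2409 -0.0189 -0.5648]
 [-0.1305 -0.4568 -0.88    0.1648]
 [ 0.2033  0.8564 -0.4747  0.9754]
 [ 0.      0.      0.      1.    ]]
wrist fx 270.4613913354846
wrist fy 270.4613913354846
wrist cx 252.33255431617872
wrist cy 191.2685776241754
wrist T_tool_cam [[-0.0008 -0.9489 -0.3155  0.0802]
 [ 1.     -0.0009  0.0002  0.0007]
 [-0.0005 -0.3155  0.9489 -0.1439]
 [ 0.      0.      0.      1.    ]]
```

View pics/scene0.png

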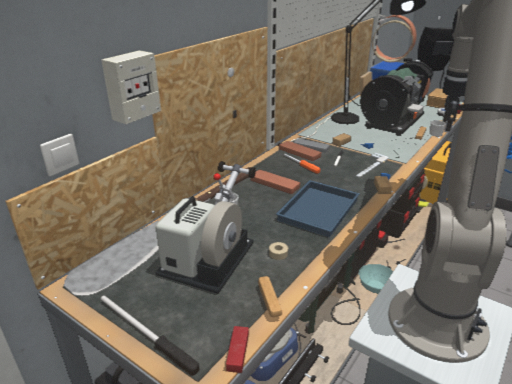

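View pics/side0.png

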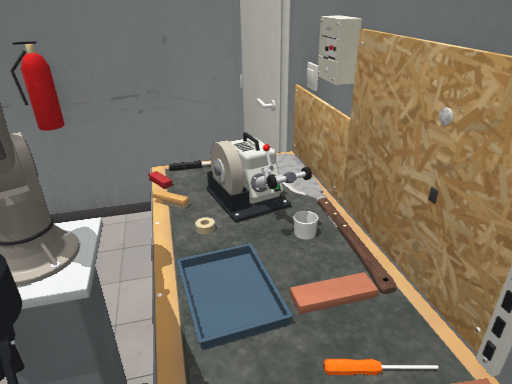

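View pics/wrist0.png

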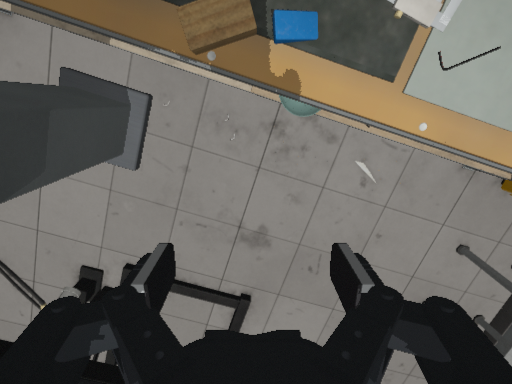

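```bash
cat > h.py <<'E'
import numpy as np,cv2
from workcell import manip
np.set_printoptions(precision=4,suppress=True)
def ray(n,u,v):
    c=manip.get_calibration(n);V=np.array(c["view"]);R=V[:3,:3];C=-R.T@V[:3,3]
    d=R.T@np.array([(u-c["cx"])/c["fx"],(v-c["cy"])/c["fy"],1]);return C,d/np.linalg.norm(d)
def atz(n,u,v,z):
    C,d=ray(n,u,v);return C+d*(z-C[2])/d[2]
def tri(a,b):
    (C1,d1),(C2,d2)=a,b
    A=np.stack([d1,-d2],1);s=np.linalg.lstsq(A,C2-C1,rcond=None)[0]
    p,q=C1+d1*s[0],C2+d2*s[1];return (p+q)/2,np.linalg.norm(p-q)
def proj(n,P):
    c=manip.get_calibration(n);V=np.array(c["view"]);q=V[:3,:3]@np.array(P)+V[:3,3]
    return np.array([c["fx"]*q[0]/q[2]+c["cx"],c["fy"]*q[1]/q[2]+c["cy"]])
def crop(src,dst,u0,v0,u1,v1,s):
    im=cv2.imread(src)[v0:v1,u0:u1];cv2.imwrite(dst,cv2.resize(im,None,fx=s,fy=s,interpolation=cv2.INTER_CUBIC))
E
python3 - <<'E'
from h import *
for n in("scene","side"): print(ray(n,256,192))
print("tray corners side inner",[atz("side",*p,.03) for p in((180,263),(249,245),(291,319),(203,341))])
crop("pics/scene0.png","pics/s1.png",140,150,270,290,4)
crop("pics/side0.png","pics/d1.png",200,125,330,245,6)
E
```

```text
(array([-0.077 ,  0.831 ,  0.7865]), array([ 0.5049, -0.697 , -0.5091]))
(array([ 0.3712, -0.896 ,  0.5973]), array([ 0.2089,  0.8544, -0.4757]))
tray corners side inner [array([ 0.3629, -0.1673,  0.03  ]), array([ 0.5353, -0.1417,  0.03  ]), array([ 0.5585, -0.3961,  0.03  ]), array([ 0.3869, -0.4042,  0.03  ])]
```

View pics/s1.png

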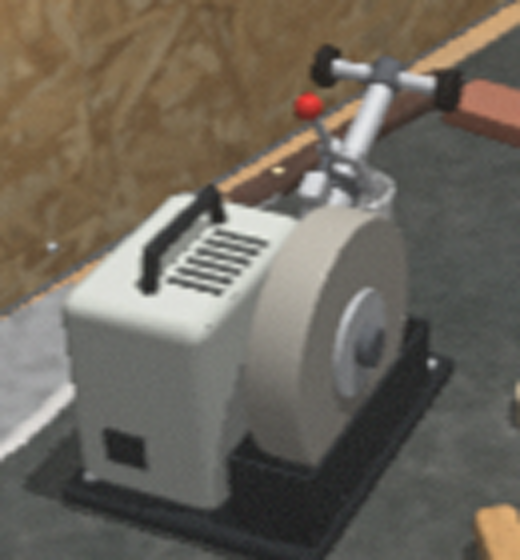

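View pics/d1.png

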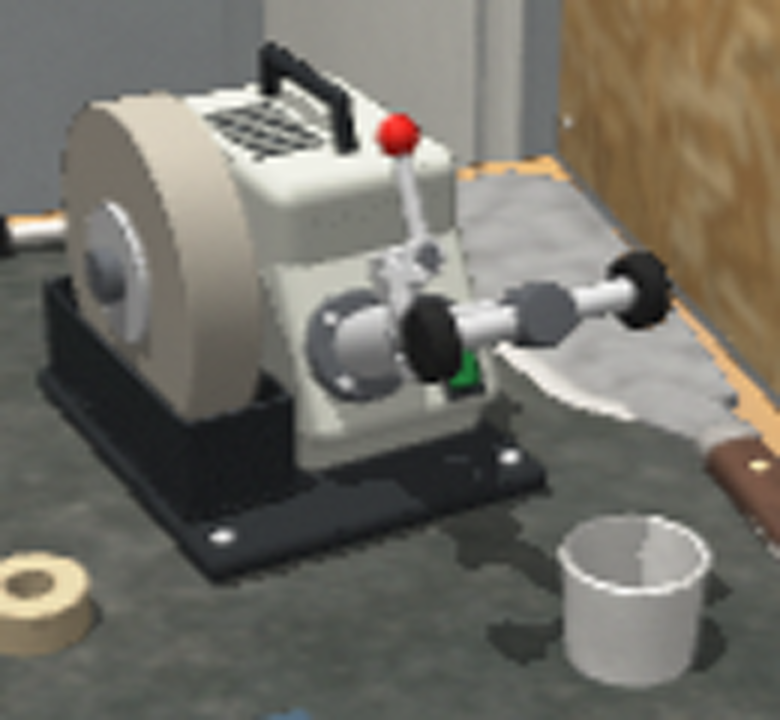

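Run:
```python
from h import *
S=lambda u,v:ray("side",200+u/6,125+v/6)
C=lambda u,v:ray("scene",140+u/4,150+v/4)
for n,a,b in(("knob",(398,134),(309,106)),("btnStone",(432,338),(448,90)),("btnWall",(640,289),(325,66)),("block",(543,315),(386,72))):
    p,e=tri(S(*a),C(*b));print(n,p,e)
for p in((215,578),(545,475),(40,380)):print("foot",atz("side",200+p[0]/6,125+p[1]/6,.0))
print("cup rim",atz("side",200+635/6,125+553/6,.056),"base",atz("side",200+632/6,125+650/6,.0))
print("tape",atz("side",200+32/6,125+585/6,.025))
```

```text
knob [0.6311 0.0377 0.2113] 0.0007636620326931062
btnStone [ 0.6081 -0.0942  0.1744] 0.0005378668061787145
btnWall [ 0.7085 -0.0708  0.1736] 0.0021209882943334724
block [ 0.6599 -0.0865  0.1758] 0.003388449353059972
foot [0.5335 0.0198 0.    ]
foot [0.7181 0.07   0.    ]
foot [0.4796 0.2477 0.    ]
cup rim [ 0.7016 -0.0962  0.056 ] base [ 0.705  -0.0908  0.    ]
tape [ 0.4441 -0.0016  0.025 ]
```

Request:
carry_out(moves=[[0,0.05,0.08,0.1,8],[0,0.4,0.55,0.12,86],[0,0.4,0.55,0.12,86],[0,0.4,0.55,0.12,86],[0,0.4,0.55,0.12,86],[0,0.4,0.55,0.12,86],[0,0.4,0.55,0.12,86],[0,0.4,0.55,0.12,86],[0,0.4,0.55,0.12,86],[0,0.4,0.55,0.12,86],[0,0.4,0.55,0.12,86],[0,0.4,0.55,0.12,86],[0,0.4,0.55,0.12,86],[0,0.4,0.55,0.12,86],[0,0.4,0.55,0.12,86],[0,0.4,0.55,0.12,86],[0,0.4,0.55,0.12,86],[0,0.4,0.55,0.12,86]])

```text
time_s: 1.95
tool_pos: [0.5956, -0.0719, 0.351]
orientation: [1.947, 2.465, -0.002]
wrist_force: [-0.6, 0.0, 0.5]
grip_width: -0.002
```

```bash
cat >> h.py <<'E'
from scipy.spatial.transform import Rotation as Ro
import json
def shoot(name):
    o=manip.get_obs();im=manip.capture("wrist");cv2.imwrite(f"pics/{name}.png",im[:,:,::-1])
    R=Ro.from_rotvec(o["orientation"]).as_matrix();T=np.eye(4);T[:3,:3]=R;T[:3,3]=o["tool_pos"]
    json.dump(T.tolist(),open(f"pics/{name}.json","w"));return T
def wray(name,u,v):
    T=np.array(json.load(open(f"pics/{name}.json")));c=manip.get_calibration("wrist");M=T@np.array(c["T_tool_cam"])
    d=M[:3,:3]@np.array([(u-c["cx"])/c["fx"],(v-c["cy"])/c["fy"],1]);return M[:3,3],d/np.linalg.norm(d)
def wproj(name,P):
    T=np.array(json.load(open(f"pics/{name}.json")));c=manip.get_calibration("wrist");M=np.linalg.inv(T@np.array(c["T_tool_cam"]))
    q=M[:3,:3]@np.array(P)+M[:3,3];return np.array([c["fx"]*q[0]/q[2]+c["cx"],c["fy"]*q[1]/q[2]+c["cy"]])
E
python3 - <<'E'
from h import *
print(shoot("w1")); crop("pics/w1.png","pics/w1b.png",0,0,512,384,1.5)
E
```

```text
[[-0.2316  0.9728 -0.0008  0.5956]
 [ 0.9728  0.2316 -0.0011 -0.0719]
 [-0.0009 -0.001  -1.      0.351 ]
 [ 0.      0.      0.      1.    ]]
```

View pics/w1b.png

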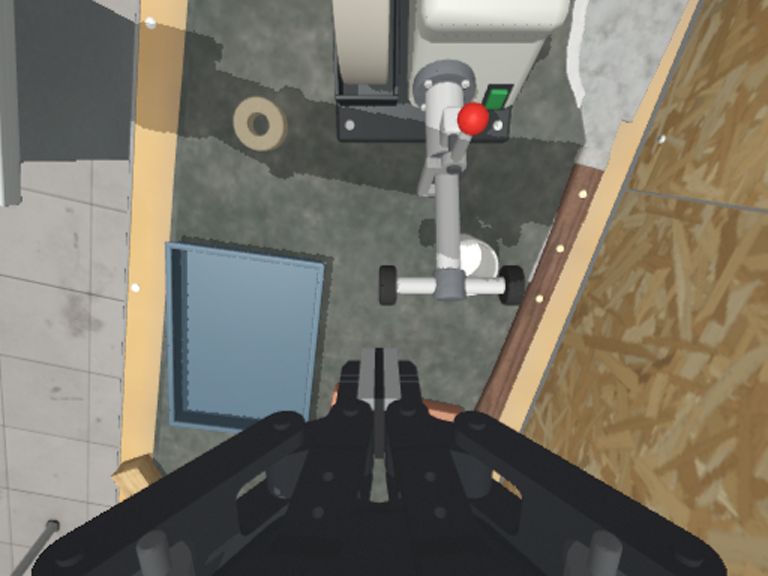

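```bash
cat > fit.py <<'E'
from h import *
from scipy.optimize import least_squares
def frame(p):
    m=p[:3];t=p[3];h=np.array([-np.sin(t),np.cos(t),0]);Z=np.array([0,0,1.]);c,s=np.cos(np.pi/6),.5
    return m,h*c-Z*s,np.array([-np.cos(t),-np.sin(t),0]),h*s+Z*c
def pts(p):
    m,x,y,z=frame(p);k,r,b=p[4:7]
    cb=m-.110*x;ly=y*np.cos(r)+z*np.sin(r)
    return dict(knob=m-.0205*x+.032*z+.056*(z*np.cos(k)-y*np.sin(k)),mid=cb,bs=cb+b*ly,bw=cb-b*ly)
S=lambda u,v:(200+u/6,125+v/6)
C=lambda u,v:(140+u/4,150+v/4)
obs=[("side","knob",S(398,134)),("side","bs",S(432,338)),("side","bw",S(640,289)),
("scene","knob",C(309,106)),("scene","bs",C(448,90)),("scene","bw",C(325,66)),
("w1","knob",(474/1.5,119/1.5)),("w1","bs",(388/1.5,285/1.5)),("w1","bw",(512/1.5,285/1.5))]
def res(p):
    P=pts(p);r=[]
    for n,k,uv in obs:
        q=proj(n,P[k]) if n in("side","scene") else wproj(n,P[k]); r+=list(q-np.array(uv))
    return np.array(r)
if __name__=="__main__":
    s=least_squares(res,[.635,.01,.119,.235,0,0,.052],loss="soft_l1");p=s.x
    print(p);print(res(p).reshape(-1,2))
    m,x,y,z=frame(p)
    print("mouth",m,"grip",m-.068*x,"pivot",m-.0205*x+.032*z,"out",-x);print(pts(p))
    np.save("p.npy",p)
    for n in ["w1"]:
        print("tray inner?",[ (lambda c,d:c+d*(.03-c[2])/d[2])(*wray(n,u/1.5,v/1.5)) for u,v in((168,243),(328,262),(172,425))])
        print("cup",(lambda c,d:c+d*(.056-c[2])/d[2])(*wray(n,478/1.5,258/1.5)))
E
python3 fit.py
```

```text
[0.6355 0.0115 0.1218 0.2318 0.0582 0.0005 0.0512]
[[ 0.6537  0.9195]
 [-0.4284 -0.9828]
 [-0.3404 -1.5887]
 [-0.3037  0.957 ]
 [-0.1675 -0.5565]
 [ 0.2072 -0.3618]
 [-0.2407  2.709 ]
 [ 0.0349 -0.6667]
 [ 0.1312 -0.5423]]
mouth [0.6355 0.0115 0.1218] grip [ 0.6491 -0.0458  0.1558] pivot [0.6359 0.0098 0.1597] out [ 0.1989 -0.8429  0.5   ]
{'knob': array([0.6327, 0.0377, 0.2082]), 'mid': array([ 0.6574, -0.0812,  0.1768]), 'bs': array([ 0.6076, -0.093 ,  0.1768]), 'bw': array([ 0.7072, -0.0695,  0.1767])}
tray inner? [array([ 0.3603, -0.1492,  0.03  ]), array([ 0.5464, -0.1286,  0.03  ]), array([ 0.3835, -0.4033,  0.03  ])]
cup [ 0.7097 -0.0779  0.056 ]
```

Run:
```python
from h import *
f=lambda u,v,z:(lambda c,d:c+d*(z-c[2])/d[2])(*wray("w1",u/1.5,v/1.5))
for z in(.1,.12,.15,.2):print(z,f(362,85,z),f(390,85,z),f(390,3,z))
```

```text
0.1 [0.549  0.0567 0.1   ] [0.573  0.0624 0.1   ] [0.5582 0.1222 0.1   ]
0.12 [0.5504 0.0541 0.12  ] [0.5731 0.0595 0.12  ] [0.5591 0.1164 0.12  ]
0.15 [0.5524 0.0503 0.15  ] [0.5734 0.0553 0.15  ] [0.5605 0.1075 0.15  ]
0.2 [0.5559 0.0439 0.2   ] [0.5738 0.0482 0.2   ] [0.5627 0.0929 0.2   ]
```

Request:
carry_out(moves=[[0,-0.006,0.045,0,0],[0,-0.006,0.084,-0.04,0],[0,-0.006,0.084,-0.08,0],[0,-0.006,0.084,-0.12,0],[0,-0.006,0.084,-0.15,0],[0,-0.006,0.084,-0.17,0],[0,-0.006,0.084,-0.17,0],[0,0.002,0.086,-0.17,0],[0,0.01,0.088,-0.17,0],[0,0.017,0.0895,-0.17,0],[0,0.023,0.091,-0.17,0],[0,0.029,0.0925,-0.17,0],[0,0.035,0.0935,-0.17,0],[0,0.041,0.095,-0.17,0],[0,0.047,0.0965,-0.17,0],[0,0.053,0.098,-0.17,0],[0,0.053,0.098,-0.17,0]])

```text
time_s: 3.7
tool_pos: [0.6508, 0.0292, 0.1816]
orientation: [1.942, 2.468, 0.004]
wrist_force: [-0.2, -0.3, 0.4]
grip_width: -0.004
```

Run:
```python
from h import *
print(shoot("w2")[:3,3]); im=manip.capture("side");cv2.imwrite("pics/side2.png",im[:,:,::-1]);crop("pics/side2.png","pics/d2.png",200,105,330,225,6)
```

```text
[0.6508 0.0292 0.1816]
```

View pics/d2.png

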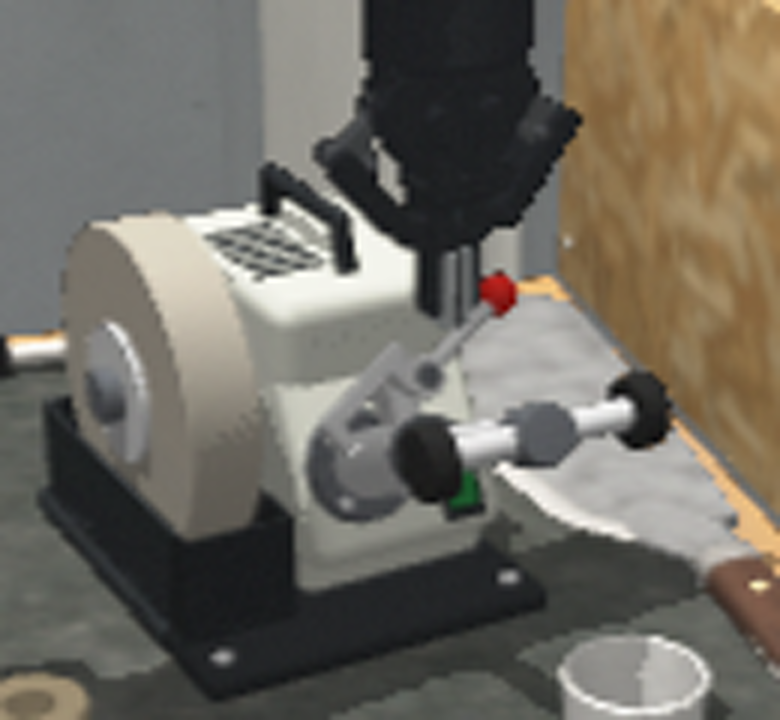

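View pics/w2.png

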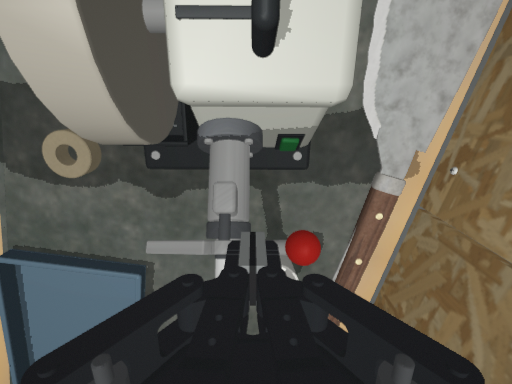

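Run:
```python
from fit import *
p=np.load("p.npy")
def r(k):
    q=p.copy();q[4]=k[0];P=pts(q)["knob"];return np.r_[proj("side",P)-[283,153.8],wproj("w2",P)-[303,247]]
s=least_squares(r,[.9]);print(s.x,r(s.x))
k,e=tri(ray("side",283,153.8),wray("w2",303,247));print(k,e)
```

```text
[1.0113] [ 0.2381  0.6393 -0.3514 -0.0029]
[0.6783 0.036  0.1871] 7.809549888208597e-05
```

Request:
carry_out(moves=[[0,-0.008,-0.002,0,0],[0,-0.008,-0.002,0.04,0],[0,-0.008,-0.002,0.08,0],[0.055,-0.002,-0.04,0.09,0],[0.055,-0.002,-0.075,0.08,0],[0.055,-0.002,-0.075,0.06,0],[0.055,-0.002,-0.075,0.06,0],[0.055,-0.002,-0.075,0.06,0]])

```text
time_s: 4.6
tool_pos: [0.647, -0.0454, 0.2415]
orientation: [-1.941, -2.469, -0.001]
wrist_force: [-0.2, 0.3, 0.5]
grip_width: 0.645
```

Run:
```python
from h import *
print(shoot("w3")[:3,3]); im=manip.capture("side");cv2.imwrite("pics/side3.png",im[:,:,::-1]);crop("pics/side3.png","pics/d3.png",200,75,330,195,6)
```

```text
[ 0.647  -0.0454  0.2415]
```

View pics/d3.png

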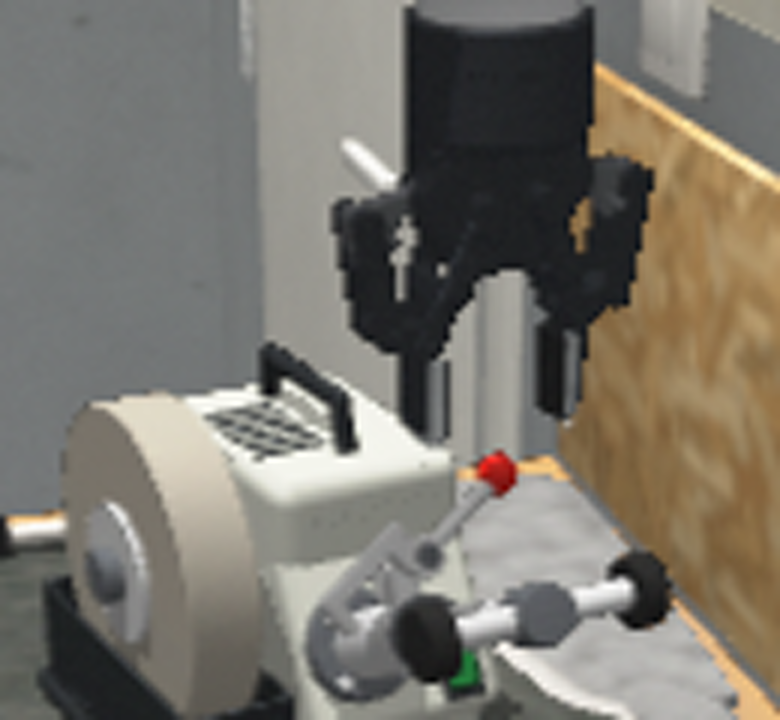

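View pics/w3.png

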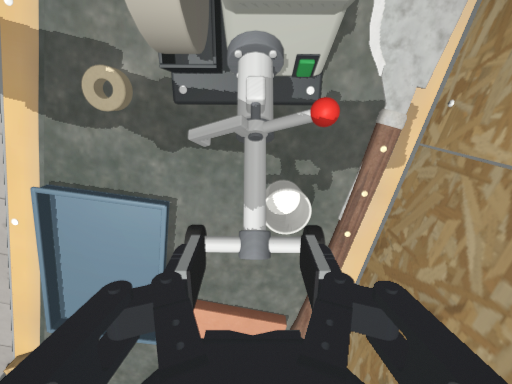

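Request:
carry_out(moves=[[0.055,0.002,0.0,-0.03,0],[0.055,0.002,0.0,-0.06,0],[0.055,0.002,0.0,-0.085,0],[0.055,0.002,0.0,-0.104,0],[0.055,0.002,0.0,-0.104,0],[0.055,0.002,0.0,-0.104,0]])

```text
time_s: 5.3
tool_pos: [0.65, -0.0457, 0.1385]
orientation: [1.941, 2.469, 0.002]
wrist_force: [-0.4, -0.4, 0.9]
grip_width: 0.642
```

Run:
```python
from h import *
print(shoot("w4")[:3,3]); im=manip.capture("side");cv2.imwrite("pics/side4.png",im[:,:,::-1]);crop("pics/side4.png","pics/d4.png",220,95,330,195,7)
```

```text
[ 0.65   -0.0457  0.1385]
```

View pics/d4.png

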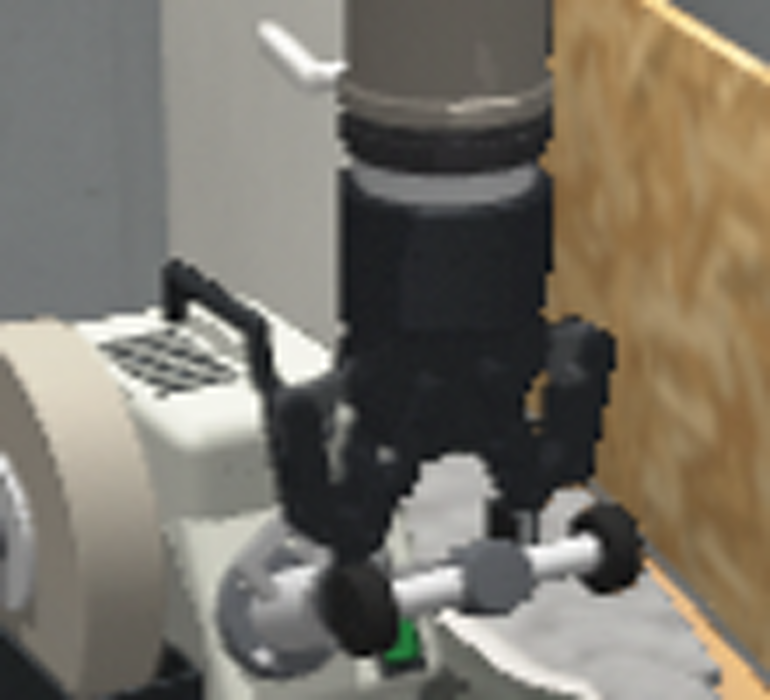

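View pics/w4.png

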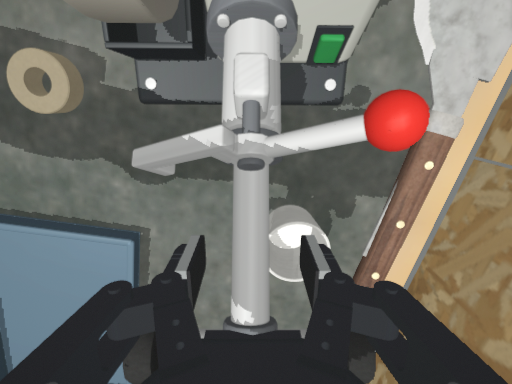

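Request:
carry_out(moves=[[0.01,0,0,-0.001,0],[0.01,0,0,-0.001,0],[0.01,0,0,-0.001,0],[0.01,0,0,-0.001,0],[0.01,0,0,-0.001,0],[0.01,0,0,-0.001,0],[0.01,0,0,-0.001,0]], force=45)

```text
time_s: 6.1
tool_pos: [0.6495, -0.0469, 0.1371]
orientation: [1.943, 2.468, 0.0]
wrist_force: [-1.7, -0.5, 5.7]
grip_width: 0.219
```

Run:
```python
from h import *
o=manip.get_obs();print(o["tool_pos"],o["wrist_force"],o["moment"],o["grip_width"]*.0854);shoot("w5")
```

```text
[ 0.6495 -0.0469  0.1371] [-1.6944 -0.4743  5.6918] [-0.0331  0.4354  0.0173] 0.018716251948094224
```

View pics/w5.png

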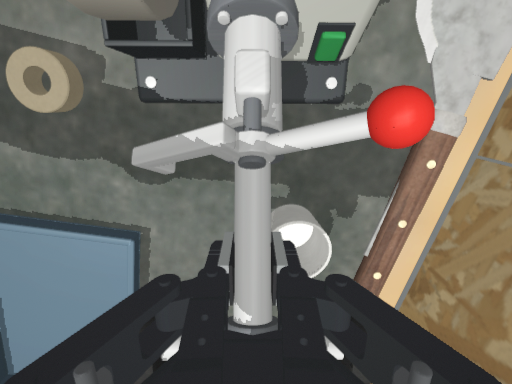

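Request:
carry_out(moves=[[0.01,0.0004,-0.0017,0.0015,0],[0.01,0.001,-0.0042,0.003,0],[0.01,0.0018,-0.0076,0.005,0],[0.01,0.0026,-0.011,0.007,0],[0.01,0.0034,-0.0143,0.009,0],[0.01,0.004,-0.0169,0.0105,0],[0.01,0.004,-0.0169,0.0105,0]])

```text
time_s: 6.85
tool_pos: [0.6534, -0.0653, 0.1468]
orientation: [1.945, 2.466, -0.002]
wrist_force: [-0.5, 0.6, -2.2]
grip_width: 0.213
```

Run:
```python
from h import *
o=manip.get_obs();print(o["tool_pos"],o["wrist_force"],o["moment"],o["grip_width"]*.0854);shoot("w6")
```

```text
[ 0.6534 -0.0653  0.1468] [-0.473   0.6052 -2.2492] [0.1872 0.0695 0.0496] 0.01816163512345675
```

View pics/w6.png

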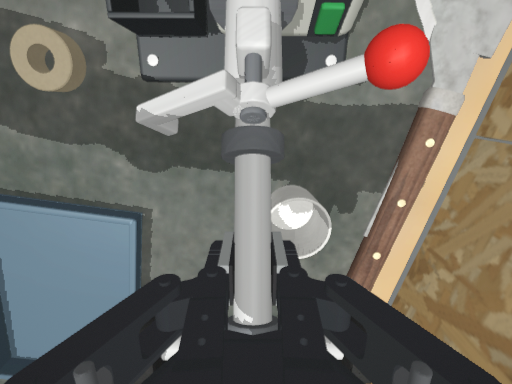

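Request:
carry_out(moves=[[0.01,0.0008,-0.0034,0.002,0],[0.01,0.0018,-0.0076,0.0045,0],[0.01,0.003,-0.0126,0.0075,0],[0.01,0.004,-0.0169,0.01,0],[0.01,0.005,-0.0211,0.0125,0],[0.01,0.006,-0.0253,0.015,0],[0.01,0.007,-0.0295,0.0175,0],[0.01,0.008,-0.0337,0.02,0],[0.01,0.009,-0.0379,0.0225,0],[0.01,0.01,-0.0421,0.025,0],[0.01,0.011,-0.0464,0.0275,0],[0.01,0.012,-0.0506,0.03,0],[0.01,0.014,-0.059,0.035,0],[0.01,0.016,-0.0674,0.04,0],[0.01,0.018,-0.0759,0.045,0],[0.01,0.02,-0.0843,0.05,0],[0.01,0.02,-0.0843,0.05,0],[0.01,0.02,-0.0843,0.05,0]])

```text
time_s: 8.7
tool_pos: [0.6733, -0.148, 0.1969]
orientation: [-1.944, -2.468, -0.001]
wrist_force: [-1.0, -0.0, -3.8]
grip_width: 0.218
```

Run:
```python
from h import *
o=manip.get_obs();print(o["tool_pos"],o["wrist_force"],o["moment"],o["grip_width"]*.0854);shoot("w7");im=manip.capture("side");cv2.imwrite("pics/side7.png",im[:,:,::-1]);im=manip.capture("scene");cv2.imwrite("pics/scene7.png",im[:,:,::-1]);crop("pics/scene7.png","pics/s7.png",190,90,380,250,4)
```

```text
[ 0.6733 -0.148   0.1969] [-0.9843 -0.0136 -3.7744] [-0.0042  0.009   0.0188] 0.01858629565895346
```

View pics/side7.png

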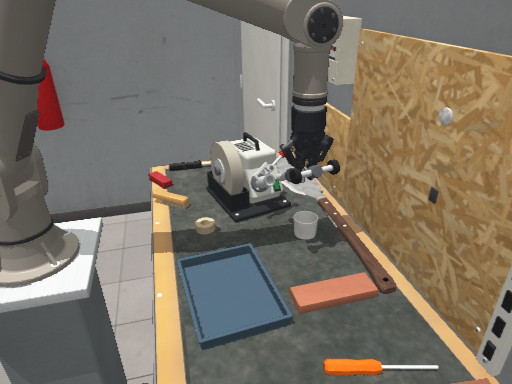

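View pics/s7.png

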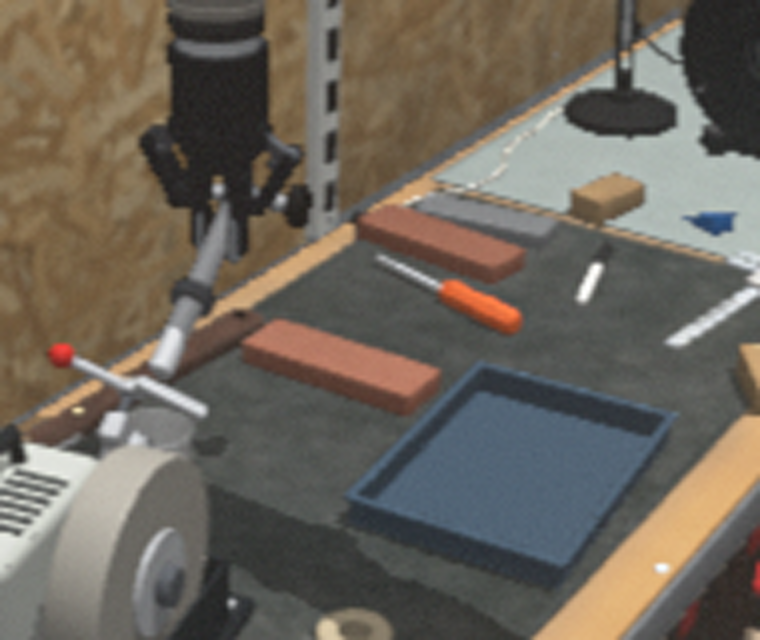

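View pics/w7.png

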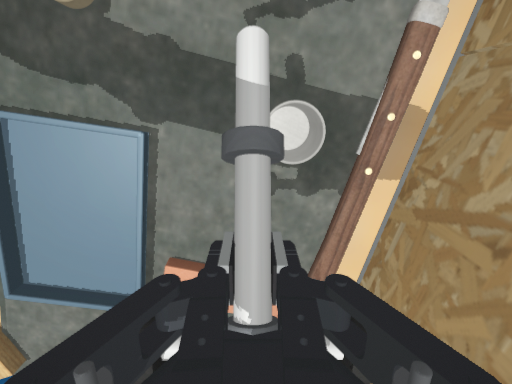

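Run:
```python
from h import *
crop("pics/side7.png","pics/d7.png",165,235,305,350,5)
crop("pics/w1.png","pics/w1t.png",100,150,230,295,4)
```

```text
(no output)
```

View pics/d7.png

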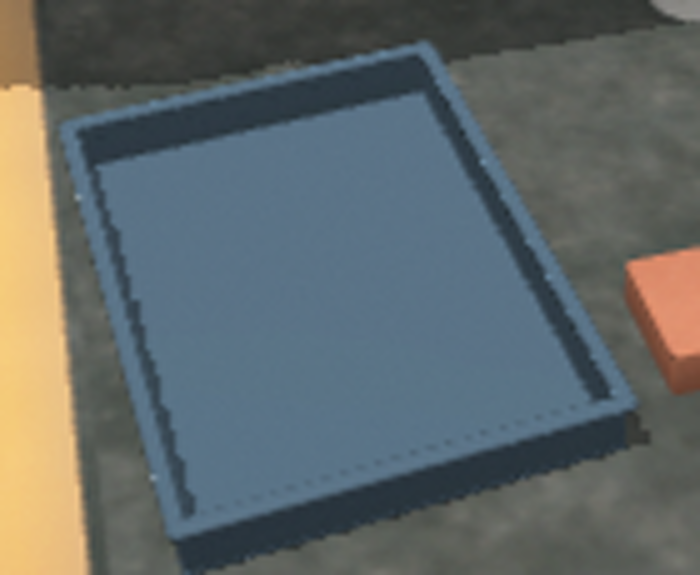

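View pics/w1t.png

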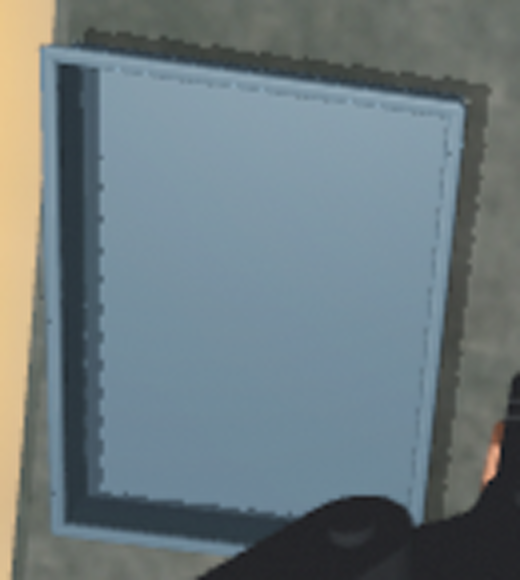

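Run:
```python
from h import *
from scipy.optimize import least_squares
sd={(-1,1):(62,125),(1,1):(428,42),(1,-1):(636,402),(-1,-1):(175,540)}
w={(-1,1):(42,45),(1,1):(465,97),(-1,-1):(53,535)}
def P(q,a,b,L=.125,W=.09,z=.03):
    t=q[2];ex=np.array([np.cos(t),np.sin(t),0]);ey=np.array([-ex[1],ex[0],0])
    return np.array([q[0],q[1],z])+a*W*ex+b*L*ey
def r(q):
    o=[]
    for (a,b),u in sd.items():o+=list(proj("side",P(q,a,b))-[165+u[0]/5,235+u[1]/5])
    for (a,b),u in w.items():o+=list(wproj("w1",P(q,a,b))-[100+u[0]/4,150+u[1]/4])
    return np.array(o)
s=least_squares(r,[.46,-.27,0]);print(s.x,np.degrees(s.x[2]));print(r(s.x).reshape(-1,2))
```

```text
[ 0.4606 -0.268   0.0931] 5.332578124776234
[[ 0.6122 -0.7454]
 [-0.8932 -0.1037]
 [-1.5805 -1.2727]
 [ 0.4291 -2.9644]
 [ 0.8475  2.087 ]
 [-2.5625  2.9284]
 [ 1.0612 -1.5164]]
```

Request:
carry_out(moves=[[0.01,-0.01,-0.007,0,-0.5],[0.01,-0.03,-0.02,0,-1],[0.01,-0.055,-0.037,0,-2],[0.01,-0.08,-0.053,0,-3],[0.01,-0.105,-0.07,0,-4],[0.01,-0.13,-0.087,0,-5],[0.01,-0.155,-0.103,0,-6],[0.01,-0.18,-0.12,0,-7],[0.01,-0.2,-0.133,-0.01,-8],[0.01,-0.21,-0.14,-0.025,-8],[0.01,-0.211,-0.1405,-0.045,-8],[0.01,-0.211,-0.1405,-0.065,-8],[0.01,-0.211,-0.1405,-0.085,-8],[0.01,-0.211,-0.1405,-0.1,-8],[0.01,-0.211,-0.1405,-0.11,-8],[0.01,-0.211,-0.1405,-0.11,-8],[0.01,-0.211,-0.1405,-0.11,-8]])

```text
time_s: 10.55
tool_pos: [0.4628, -0.2885, 0.0873]
orientation: [2.11, 2.326, 0.0]
wrist_force: [0.9, 0.6, -3.2]
grip_width: 0.216
```

Run:
```python
from h import *
o=manip.get_obs();print(o["tool_pos"],o["wrist_force"],o["moment"],o["grip_width"]*.0854);shoot("w8");im=manip.capture("side");cv2.imwrite("pics/side8.png",im[:,:,::-1]);crop("pics/side8.png","pics/d8.png",150,180,320,350,4)
```

```text
[ 0.4628 -0.2885  0.0873] [ 0.9321  0.6404 -3.1712] [-0.0317 -0.0276 -0.0134] 0.018404933149313303
```

View pics/d8.png

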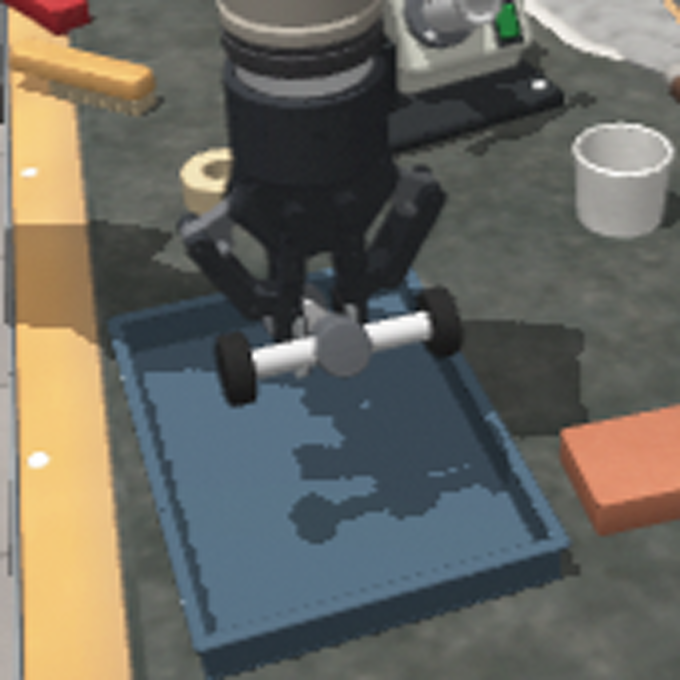

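View pics/w8.png

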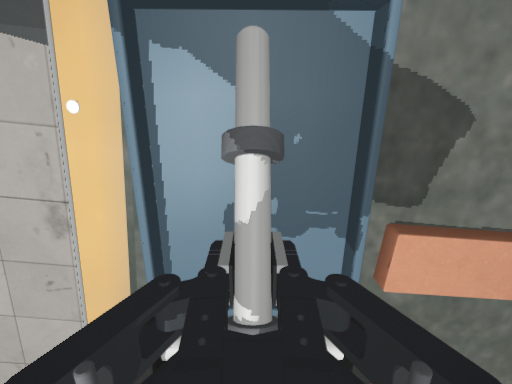

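Request:
carry_out(moves=[[0.01,0,0,-0.01,0],[0.01,0,0,-0.018,0],[0.01,0,0,-0.023,0],[0.01,0,0,-0.026,0],[0.01,0,-0.001,-0.029,0],[0.01,0.0002,-0.003,-0.032,0],[0.01,0.0004,-0.0045,-0.035,0],[0.01,0.0005,-0.006,-0.038,0],[0.01,0.0007,-0.0075,-0.041,0],[0.01,0.0007,-0.0075,-0.041,0]], force=25)

```text
time_s: 11.65
tool_pos: [0.4633, -0.2963, 0.0458]
orientation: [2.111, 2.326, 0.0]
wrist_force: [-0.5, -1.3, 0.3]
grip_width: 0.215
```

Run:
```python
from h import *
o=manip.get_obs();print(o["tool_pos"],o["wrist_force"],o["moment"],o["grip_width"]*.0854);shoot("w9");im=manip.capture("side");cv2.imwrite("pics/side9.png",im[:,:,::-1]);crop("pics/side9.png","pics/d9.png",150,180,320,350,4)
```

```text
[ 0.4633 -0.2963  0.0458] [-0.4941 -1.3412  0.3382] [0.3573 0.0624 0.0065] 0.018382266215140178
```

View pics/d9.png

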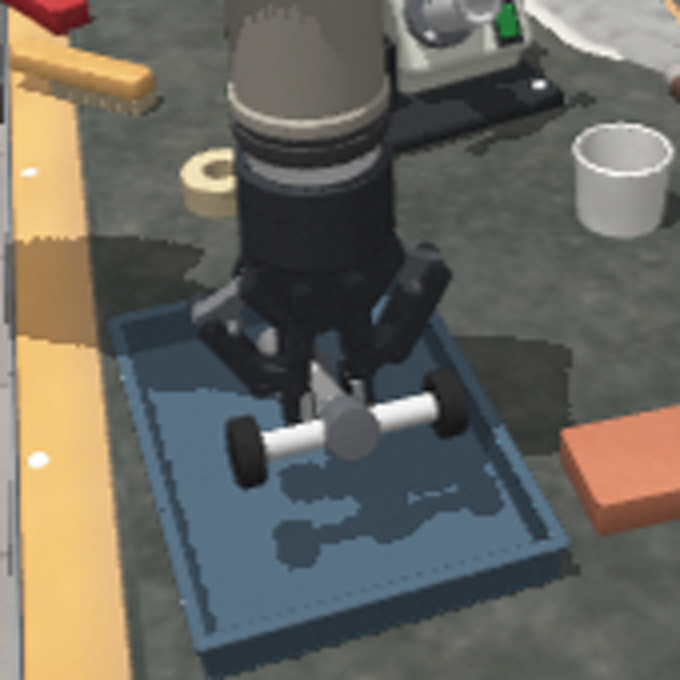

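View pics/w9.png

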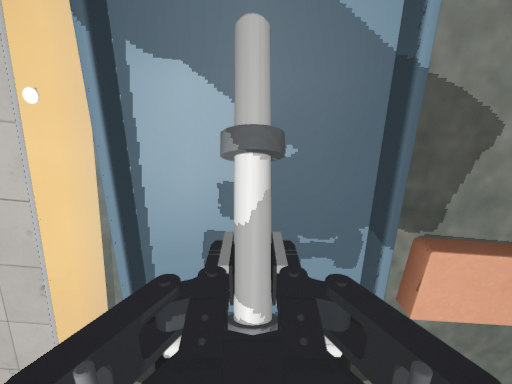

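Request:
carry_out(moves=[[0.01,0.0001,-0.0015,-0.003,0],[0.01,0.0003,-0.003,-0.006,0],[0.01,0.0004,-0.004,-0.009,0],[0.01,0.0005,-0.005,-0.012,0],[0.01,0.0006,-0.006,-0.015,0],[0.01,0.0006,-0.0068,-0.018,0],[0.01,0.0007,-0.0075,-0.021,0],[0.01,0.0007,-0.008,-0.024,0],[0.01,0.0008,-0.0085,-0.027,0],[0.01,0.0008,-0.009,-0.03,0],[0.01,0.0009,-0.0092,-0.032,0],[0.01,0.0009,-0.0092,-0.032,0]])

```text
time_s: 12.95
tool_pos: [0.4638, -0.3048, 0.0134]
orientation: [-2.11, -2.326, -0.0]
wrist_force: [0.3, -2.2, 0.5]
grip_width: 0.217
```

Run:
```python
from h import *
o=manip.get_obs();print(o["tool_pos"],o["wrist_force"],o["moment"],o["grip_width"]*.0854);shoot("w10");im=manip.capture("side");cv2.imwrite("pics/side10.png",im[:,:,::-1]);crop("pics/side10.png","pics/d10.png",150,180,320,350,4)
```

```text
[ 0.4638 -0.3048  0.0134] [ 0.3101 -2.1992  0.4994] [-0.1115 -0.0069 -0.0246] 0.018557500000634684
```

View pics/d10.png

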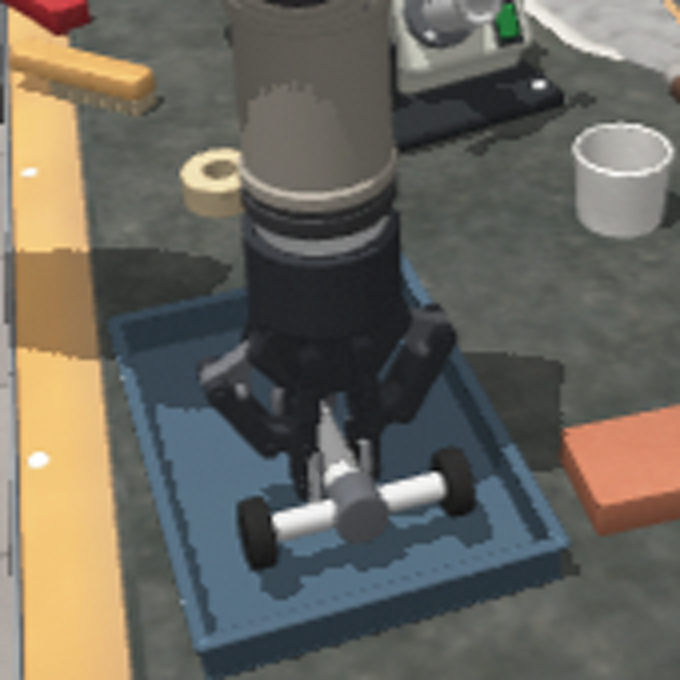

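View pics/w10.png

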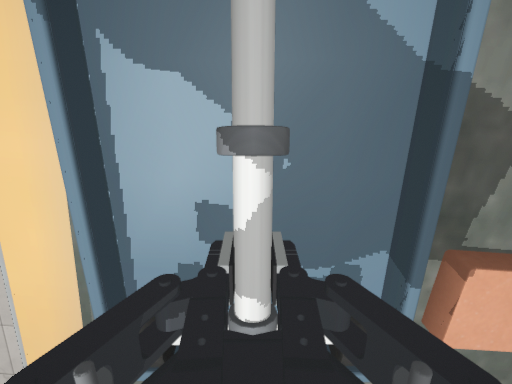

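Request:
carry_out(moves=[[0.01,0,-0.0002,-0.0015,0],[0.01,0,-0.0004,-0.003,0],[0.01,0,-0.0005,-0.0045,0],[0.01,0,-0.0005,-0.006,0],[0.01,0,-0.0005,-0.007,0],[0.01,0,-0.0005,-0.007,0],[0.01,0,-0.0005,-0.007,0]])

```text
time_s: 13.75
tool_pos: [0.4643, -0.3065, 0.0072]
orientation: [2.11, 2.325, -0.0]
wrist_force: [0.4, -3.9, 4.5]
grip_width: 0.218
```

Run:
```python
from h import *
o=manip.get_obs();print(o["tool_pos"],o["wrist_force"],o["moment"],o["grip_width"]*.0854);im=manip.capture("side");cv2.imwrite("pics/side11.png",im[:,:,::-1]);crop("pics/side11.png","pics/d11.png",190,260,310,350,6)
```

```text
[ 0.4643 -0.3065  0.0072] [ 0.3866 -3.9469  4.4753] [-0.6288  0.0031  0.0507] 0.018605617388407727
```

View pics/d11.png

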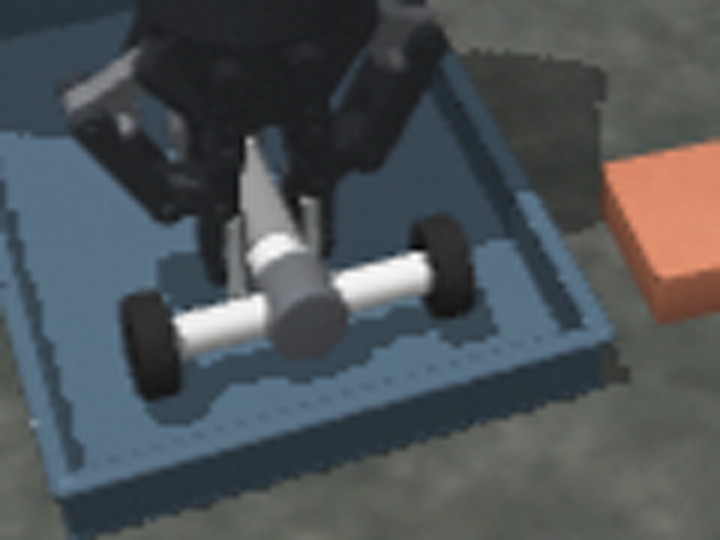

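Request:
carry_out(moves=[[0.01,0,0,-0.0005,0],[0.01,0,0,-0.001,0],[0.01,0,0,-0.0015,0],[0.01,0,0,-0.002,0],[0.01,0,0,-0.0025,0],[0.01,0,0,-0.0025,0]], force=20)

```text
time_s: 14.4
tool_pos: [0.4644, -0.3067, 0.0047]
orientation: [2.11, 2.325, -0.0]
wrist_force: [-0.3, -5.2, 3.7]
grip_width: 0.218
```

Run:
```python
from h import *
o=manip.get_obs();print(o["tool_pos"],o["wrist_force"],o["moment"],o["grip_width"]*.0854);im=manip.capture("side");cv2.imwrite("pics/side12.png",im[:,:,::-1]);crop("pics/side12.png","pics/d12.png",190,260,310,350,6)
```

```text
[ 0.4644 -0.3067  0.0047] [-0.3497 -5.1965  3.6634] [-0.761  -0.0147  0.043 ] 0.018635656777941056
```

View pics/d12.png

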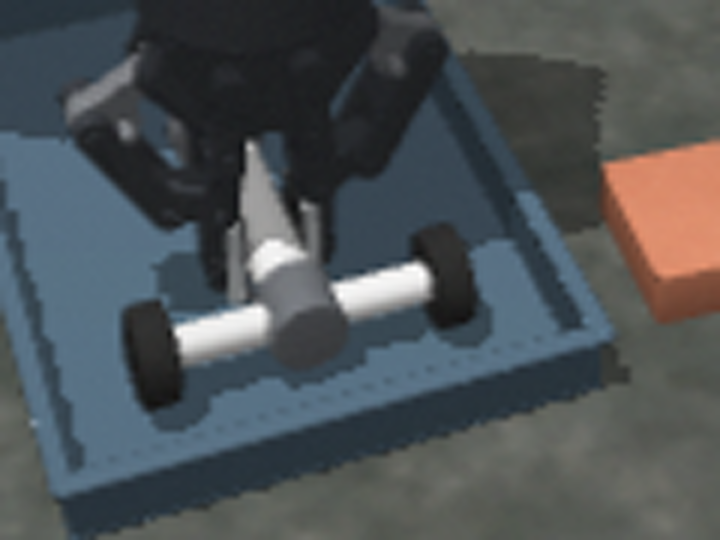

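Request:
carry_out(moves=[[0.01,0,-0.0005,-0.0005,0],[0.01,0,-0.001,-0.001,0],[0.01,0,-0.001,-0.0015,0],[0.01,0,-0.001,-0.002,0],[0.01,0,-0.001,-0.002,0]])

```text
time_s: 14.95
tool_pos: [0.4644, -0.3067, 0.0043]
orientation: [2.11, 2.326, -0.001]
wrist_force: [-3.5, -1.8, 18.3]
grip_width: 0.222
```

Run:
```python
from h import *
o=manip.get_obs();print(o["tool_pos"],o["wrist_force"],o["moment"],o["grip_width"]*.0854);im=manip.capture("side");cv2.imwrite("pics/side13.png",im[:,:,::-1]);crop("pics/side13.png","pics/d13.png",190,260,310,350,6)
# expected flat-bar button pixels
t=np.radians(5.3);h=np.array([-np.sin(t),np.cos(t),0]);l=np.array([np.cos(t),np.sin(t),0])
for dz in(0,.002,.004):
  cb=np.array([o["tool_pos"][0],o["tool_pos"][1],0.021+dz])-.042*h
  print(dz,[(proj("side",cb+s*.0512*l)-[190,260])*6 for s in(-1,1)])
```

```text
[ 0.4644 -0.3067  0.0043] [-3.5354 -1.7759 18.2694] [0.0659 0.8034 0.0147] 0.018947288927542712
0 [array([153.1768, 362.3031]), array([445.7657, 281.8065])]
0.002 [array([152.7698, 357.9072]), array([445.732 , 277.4755])]
0.004 [array([152.3618, 353.5001]), array([445.6983, 273.1338])]
```

View pics/d13.png

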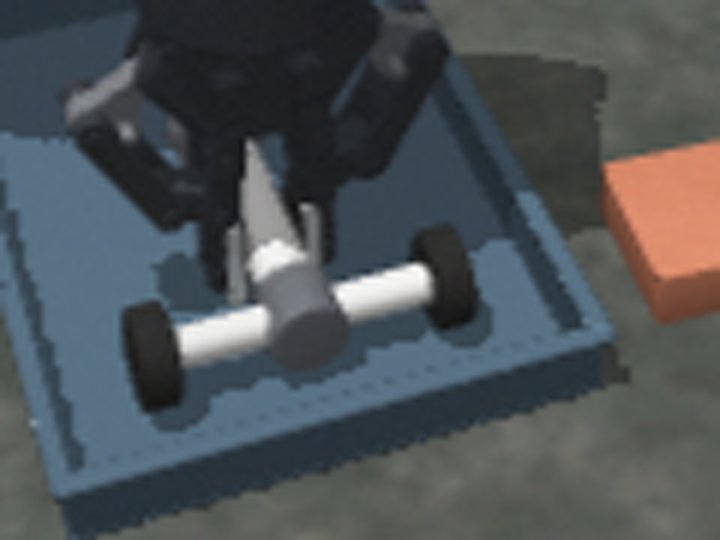

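Request:
carry_out(moves=[[0.01,0,0.0005,0.0008,0],[0.01,0,0.0005,0.0012,0],[0.0185,0,0.0005,0.0012,0],[0.019,0,0.0005,0.0012,0],[0.0195,0,0.0005,0.0012,0],[0.02,0,0.0005,0.0012,0],[0.0205,0,0.0005,0.0012,0],[0.021,0,0.0005,0.0012,0],[0.022,0,0.0005,0.0012,0],[0.024,0,0.0005,0.0012,0],[0.026,0,0.0005,0.0012,0]])

```text
time_s: 16.1
tool_pos: [0.4654, -0.3055, 0.0039]
orientation: [2.108, 2.327, 0.003]
wrist_force: [2.8, -1.8, 4.9]
grip_width: 0.307
```

Run:
```python
from h import *
o=manip.get_obs();print(o["tool_pos"],o["wrist_force"],o["moment"],o["grip_width"]*.0854);im=manip.capture("side");cv2.imwrite("pics/side14.png",im[:,:,::-1]);crop("pics/side14.png","pics/d14.png",190,260,310,350,6);shoot("w14")
```

```text
[ 0.4654 -0.3055  0.0039] [ 2.832  -1.7899  4.91  ] [-0.4074 -0.6451  0.0347] 0.026227382196466347
```

View pics/d14.png

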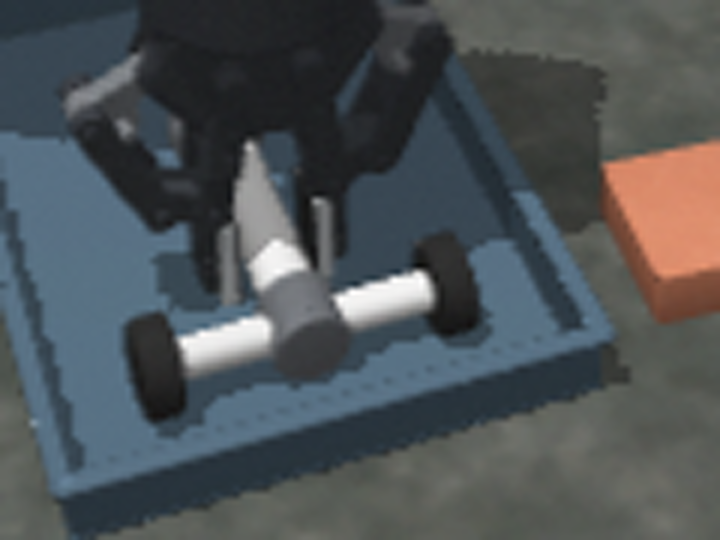

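View pics/w14.png

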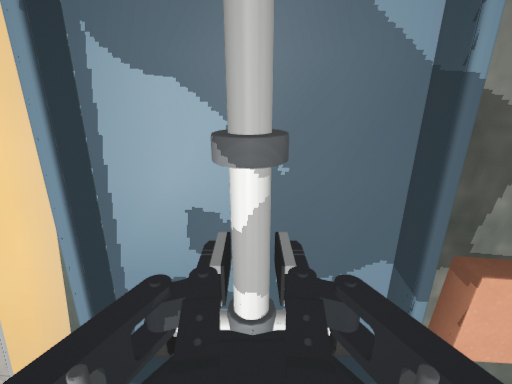

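Request:
carry_out(moves=[[0.032,0,0,0.0005,0],[0.038,0,0,0.001,0],[0.042,0,0,0.002,0],[0.042,0,0,0.004,0],[0.042,0,0,0.008,0],[0.042,0,0,0.008,0]])

```text
time_s: 16.8
tool_pos: [0.4641, -0.3061, 0.012]
orientation: [2.11, 2.327, 0.0]
wrist_force: [1.3, -0.3, -0.2]
grip_width: 0.495
```

Run:
```python
from h import *
o=manip.get_obs();print(o["tool_pos"],o["wrist_force"],o["moment"],o["grip_width"]*.0854);im=manip.capture("side");cv2.imwrite("pics/side15.png",im[:,:,::-1]);crop("pics/side15.png","pics/d15.png",190,260,310,350,6);shoot("w15")
```

```text
[ 0.4641 -0.3061  0.012 ] [ 1.2517 -0.3478 -0.1596] [-0.0447  0.0165 -0.018 ] 0.04225936043029766
```

View pics/d15.png

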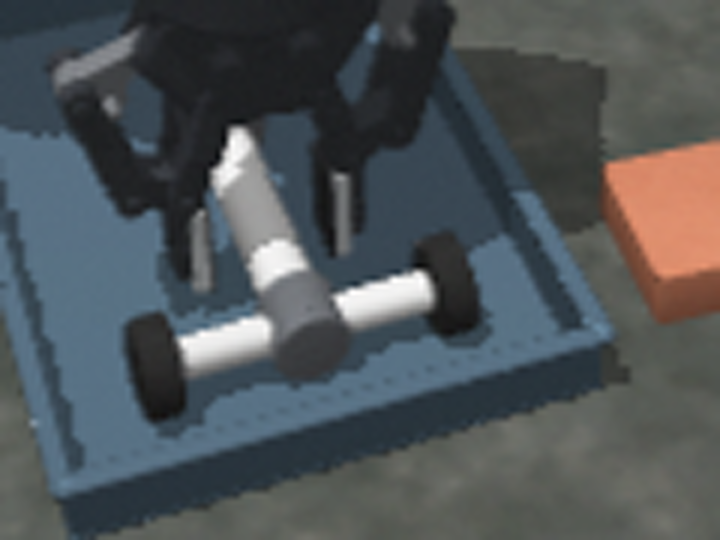

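View pics/w15.png

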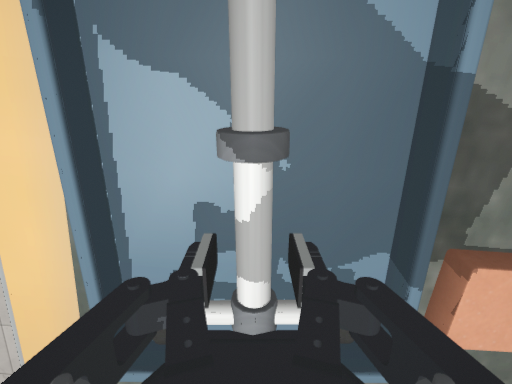

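Clear of the bar; it stays put. Raise straight up.

Request:
carry_out(moves=[[0.042,0,0,0.02,0],[0.042,0,0,0.05,0],[0.042,0,0,0.09,0],[0.042,0,0,0.13,0],[0.042,0,0,0.17,0],[0.042,0,0,0.2,0],[0.042,0,0,0.2,0],[0.042,0,0,0.2,0]])

```text
time_s: 17.7
tool_pos: [0.4639, -0.3061, 0.2119]
orientation: [2.11, 2.326, -0.0]
wrist_force: [-0.3, 0.1, -0.6]
grip_width: 0.491
```

Run:
```python
from h import *
o=manip.get_obs();print(o["time_s"],o["tool_pos"],o["wrist_force"])
a=cv2.imread("pics/side0.png");im=manip.capture("side")[:,:,::-1];cv2.imwrite("pics/side16.png",im);shoot("w16");crop("pics/side16.png","pics/d16.png",145,140,335,350,3.0)
```

```text
17.7 [ 0.4639 -0.3061  0.2119] [-0.2844  0.0897 -0.559 ]
```

View pics/d16.png

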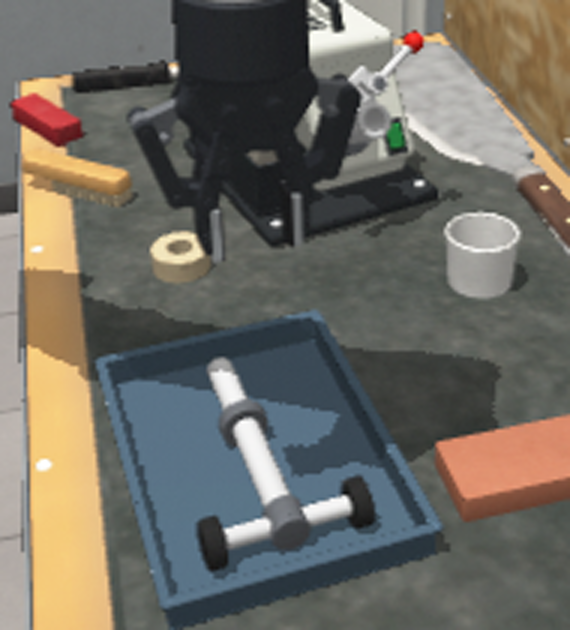

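View pics/w16.png

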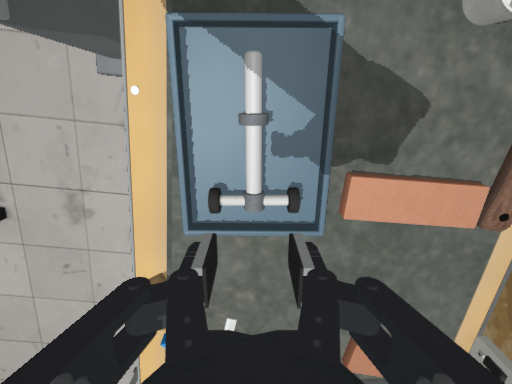

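Run:
```python
from h import *
a=cv2.imread("pics/side0.png").astype(int);b=cv2.imread("pics/side16.png").astype(int)
d=np.abs(a-b).sum(2)
print("near-edge tray+whetstone change",(d[325:345,200:300]>60).mean(),(d[270:312,292:380]>60).mean(),"cup",(d[208:240,290:322]>60).mean())
print(manip.job_done())
```

```text
near-edge tray+whetstone change 0.041 0.07169913419913419 cup 0.1669921875
the job is handed in; nothing more can be done
None
```

The support bar is out of the grinder and lies flat in the parts tray, leg along the tray's length, with the robot clear of everything. I handed the job in at about 18 s of the 64 s allowed.

- **Keeper:** I pushed it aside with the shut fingers. Its angle measured about 1.01 rad, and the collar passed the hook freely.
- **Drawing the bar:** I gripped the leg and pulled it straight along the bore. The wrist force was at most about 4 N in the readings I took during the draw.
- **Laying it down:** The bar pivoted down on its inner end, then its collar. When I let go, the crossbar's end buttons were still about 2 mm off the floor, so I opened the fingers slowly to lower them. Just before that, a fingertip pressed on the tray floor, about 18 N at the wrist.

**Last checks:**
- The last pictures show the bar flat inside the tray and clear of its walls, the keeper still swung aside, and the wrist force near zero.
- I compared the first and last side pictures for movement. The tray edge changed by 4% of pixels, the whetstone's patch by 7% and the cup's by 17%.
- I put the cup and whetstone changes down to the shifted shadows of the bar and arm, since both look to be in their places. I did not re-measure their poses, nor compare the tape roll or the brush, which also look undisturbed.

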